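# Test the brake lever of a records trolley's push handle

### The arm

A 7-joint arm with a two-finger parallel gripper is mounted at the origin on the work surface. World frame = base frame: x ahead of the robot, y to its left, z up, the work surface at z = 0. Lengths are in m, angles in rad, forces in N, time in s.
With the tool pointing down it reaches from about 0.4 to 0.9 m from the base axis. Payload 5.5 kg.
Tool frame: the origin (TCP) lies at the very end of the fingers, on their centre line; the grasp point (between the pads) lies 19 mm behind it; z points along the fingers, y is the line along which they close (so a half turn about z gives the same grasp; the last joint's range is limited). The gripper opens to 85 mm and grips with 20 to 120 N. Pads are 22 mm wide; open, the fingers measure 114 mm over their backs; the gripper's body (76 mm by 85 mm) begins 54 mm behind the grasp point. The pads swing forward as they close: fully open they stand 13 mm farther back than shut.
Start: joints at [1.524, 0.501, -0.427, 1.55, 0.221, 1.138, -0.21], TCP at [0.198, -0.619, 0.231] pointing down, gripper open.
Joint ranges: [-2.88, 2.88], [-0.31, 2.03], [-1.54, 1.56], [0.2, 2.42], [-1.41, 4.55], [0.19, 2.02], [-2.57, 2.57]. Speed limits (rad/s): [2.57, 2.57, 3.14, 3.14, 3.14, 3.14, 3.14].

### API

Orientations are given as a 3x3 rotation matrix whose columns are the frame's x, y, z axes.
In Python, from rig import robot gives the robot as it stands. The module is installed in compiled form; this text tells all that it offers.
- The arm moves only by the shell command python3 -m crank 'ROWS'. ROWS is JSON, a list of rows, each a list of 7 numbers: the closure, from -1 (fully open) to 1 (shut), so that 0 is half open, then the shift along the tool's x, y, z in m, then the turn, a rotation vector about the tool's x, y, z in degrees. A call has 1 to 8 rows; each row is the pose to reach, as a shift and turn from the pose commanded when the call began, along the tool's axes at that moment; what a row does not reach only later rows make up. A row lasts 1/12 s, in which the tool goes at most 41.7 mm and 7.16 degrees, less where a joint would pass 70% of its speed; a pose out of reach is approached as far as the arm can. A call with a gripper value outside its range is refused whole. The fingers move at their own pace and stop on an object; the grip force is fixed at half the most. Time passes only in rows, so rows that repeat a pose let the fingers close. It gives the time, the measured TCP pose, the force, the opening and the grip force at its end, in the units of the state.
- robot.get_state(): the state, without advancing time (a new reading comes with each control period).
- robot.grab_frame(name): name is "side" or "top"; returns the picture (480x640x3 uint8, red, green, blue); there is no depth.
- robot.calibration(name): a dict with "intrinsics" (3x3 intrinsics, pixels), "k1" (the pictures are not rectified: a ray, as slopes to the right and down, at radius r is drawn at 1 + k1 r^2 times it, then the intrinsics apply), "view" (4x4, takes a point from world to camera coordinates). Camera axes: x right, y up, looking along -z (the intrinsics and any distortion apply to the point x, -y, -z); pixel columns grow to the right and rows downward; lengths in m; the calibration is good to about 2 mm. A picture is of the moment at which its call begins. calibration takes no time and is no camera call.
- robot.sign_off(): hands the job in; it is judged then, once.
The state is a dict: "clock": time; "joint_pos": joint angles; "joint_vel": joint speeds; "joint_efforts": joint torques, N m; "position": TCP position; "ee_rot": TCP orientation; "force": force on the tool from outside, world axes, zero at the start; "torque": the same for the moment, N m; "gripper_width": finger opening in m; "grip_force": force on a finger pad.
Only numpy, scipy, OpenCV 4.12 (cv2) and the standard library are available. Lean on these libraries where they do the work, as an engineer would, in place of code of your own. Each camera call takes 0.05 s, during which the arm holds its last target. There are 200 camera calls.

### The job

Test the brake of the trolley handle on the desk with the outside of your fingers only: push the red lever in towards the bar until it stops (it stops short of the bar), keep it there a moment, then let it spring right back out. Then push it in to its stop a second time and finish still holding it in, so that a colleague can measure the gap. Press firmly but do not force it past the stop, do not pinch or hook the lever or touch the bar behind it, and leave the things lying around where they are.

Things in the scene. Friction and masses are not known exactly. Their poses are not given: they have to be found in the camera images.
- handle: Trolley push handle fixed to the desk: grey plate 100 x 280 x 12 mm, two uprights (22 mm thick) at y = +/-115 mm, a bar across them 130 mm up. Origin: centre of the plate's underside; z up, y along the bar, x from the lever side towards the bar. Place and yaw vary. Lever pivot (upright axis): x = -45, y = 80 mm; beside it, at y = 63 to 97 mm, a dark clamp up to 155 mm high.
- push_bar (a point): The bar with its black rubber grip, 28 mm thick over the grip, about 260 mm long along y. The point is its middle, 130 mm above the desk. Not to be touched.
- brake_lever (a joint): Lever angle about its upright pivot, rad: 0 at rest (sprung out), growing as it is pushed towards the bar, 0.35 at its solid stop. There it is parallel to the bar with a gap of about 25 mm left. At 110 mm from the pivot the travel is 38 mm and the spring pushes back with 3 N at rest, 8 N at the stop; it returns by itself when let go.
- lever_pivot (a point): Red lever blade: 24 mm high (118 to 142 mm above the desk), 12 mm thick, ends 159 mm from the pivot. Its back, facing the bar, has a black strip, not to be touched. The point is on the pivot axis at mid height (130 mm up) and turns with the lever; x points to the bar, y from free end to pivot (it lies along -y), z up. Yaw against handle: -0.35 rad at rest, 0 at the stop.
- lever_press (a point): The point to press, at mid height of the lever's front face (the side away from the bar), 110 mm from the pivot; in the frame of lever_pivot at x = -6, y = -110, z = 0 mm, with the same axes: push along its +x.
- spanner: Loose spanner, 160 mm long, lying on the desk behind the bar. Leave it.
- tape_roll: Mint green roll of tape lying flat, 84 mm across, 30 mm high, beside the handle. Leave it.
- stamp: Wooden rubber stamp standing upright, 38 mm across, 70 mm high, beside the handle. Leave it.
- stapler: Blue and black stapler, 130 x 34 x 44 mm. Leave it.
- pink_ledger: Pink ledger lying flat, 250 x 200 x 35 mm. Leave it.
- green_register: Green register lying flat, 240 x 190 x 45 mm. Leave it.
- pen_cup: Blue cup, 72 mm across, 90 mm high. Leave it.

How it is judged:
On the way, in this order (a step that is already met when the one before it is completed fails the run):
1. the lever is pushed in to its stop by the fingers from its front side and kept there a moment (value of joint brake_lever above 0.32 rad and x of the grasp point in the frame of lever_press below 0 m and contact force between the fingers and brake_lever above 2.5 N), for 0.3 s.
2. the lever is let go and springs right back out (value of joint brake_lever below 0.04 rad and contact force between the fingers and brake_lever below 0.5 N), for 0.1 s.
3. the lever is pushed in to its stop a second time (all of step 1), for 0.3 s.
At the end, for the whole second after the job is handed in: The fingers hold the lever in at its stop (joint above 0.32 of 0.35 rad) from its front side (grasp point in front of the front face), pressing with more than 2.5 N and less than 40 N, at rest (all of step 3 and contact force between the fingers and brake_lever below 40 N and velocity of joint brake_lever below 0.05 rad/s); the arm keeps its last pose, push and grip.
It fails at once if the lever is forced: pressed with more than 45 N (contact force between the fingers and brake_lever above 45 N).
It fails at once if the fingers touch the lever's back (pinched or hooked) (contact force between the fingers and brake_lever_c0 above 1 N).
It fails at once if the bar is touched (contact force between any of the fingers, the arm and handle_c0 above 1 N or contact force between any of the fingers, the arm and handle_c1 above 1 N or contact force between any of the fingers, the arm and handle_c2 above 1 N or contact force between any of the fingers, the arm and handle_c3 above 1 N).
It fails at once if a thing lying around is moved by more than 20 mm or lifted (distance of any of spanner, tape_roll, stamp, stapler, pink_ledger, green_register, pen_cup from where it was at the start of the episode above 0.02 m).
It also fails if it takes over 38 s, if anything falls off the work surface, if the arm or the gripper's body presses on something with over 40 N, if the wrist force passes 120 N, or if a joint passes its speed limit or range.

## Working session

There is one attempt and no reset: what is moved stays moved. The work goes in short steps, Python scripts to look and compute and a shell command to move; the robot and the scene stay as the last step left them, time stands still between calls to the robot, and variables do not carry over. Pictures are saved under pics/ and viewed, at most 10 in all, crops included, and the job is handed in when it is done.

```bash
mkdir -p pics
cat > h.py <<'E'
import numpy as np, cv2
from rig import robot
def ray(cam,uv):
    c=robot.calibration(cam);K=np.array(c["intrinsics"]);V=np.array(c["view"])
    p=cv2.undistortPoints(np.array([[uv]],float),K,np.array([c["k1"],0,0,0,0.]))[0,0] if 0 else None
    d=np.linalg.inv(K)@[uv[0],uv[1],1];q=d[:2].copy()
    for _ in range(20): q=d[:2]/(1+c["k1"]*(q@q))
    R=V[:3,:3];o=-R.T@V[:3,3];return o,R.T@np.array([q[0],-q[1],-1])
def onz(cam,uv,z):
    o,d=ray(cam,uv);return o+d*(z-o[2])/d[2]
def proj(cam,P):
    c=robot.calibration(cam);K=np.array(c["intrinsics"]);V=np.array(c["view"])
    p=V[:3,:3]@P+V[:3,3];q=np.array([p[0],-p[1]])/-p[2];q=q*(1+c["k1"]*(q@q));return (K@[q[0],q[1],1])[:2]
E
python3 - <<'E'
from h import *
for n in("top","side"):
    im=robot.grab_frame(n);cv2.imwrite(f"pics/{n}0.png",im[:,:,::-1]);c=robot.calibration(n)
    print(n,c["k1"],ray(n,(320,240)))
s=robot.get_state();print(s["clock"],s["position"],s["ee_rot"],s["gripper_width"])
E
```

```text
top 0.059334191635157435 (array([0.35955976, 0.01801625, 1.80478054]), array([ 0.11303712, -0.0142907 , -0.99352672]))
side -0.020055454488812827 (array([-0.14529724,  0.78981298,  0.73929801]), array([ 0.55788298, -0.63517641, -0.53424435]))
0.1 [ 0.1979106  -0.61847876  0.23035734] [[ 9.52396665e-01  3.04861201e-01 -4.90243528e-04]
 [ 3.04861591e-01 -9.52395153e-01  1.69804370e-03]
 [ 5.07620820e-05 -1.76666758e-03 -9.99998438e-01]] 0.08553293554613187
```

View pics/top0.png

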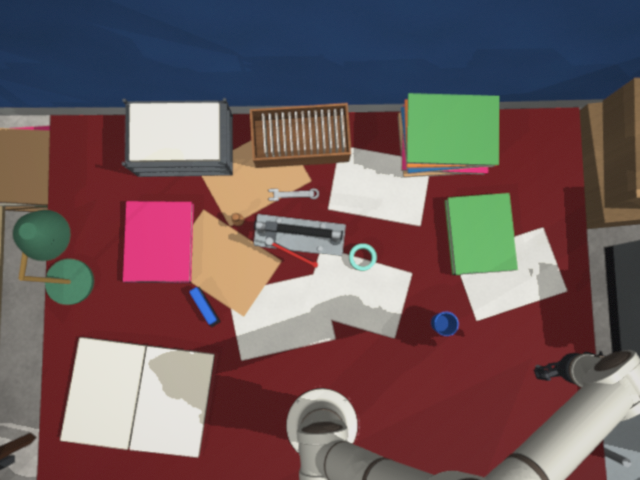

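View pics/side0.png

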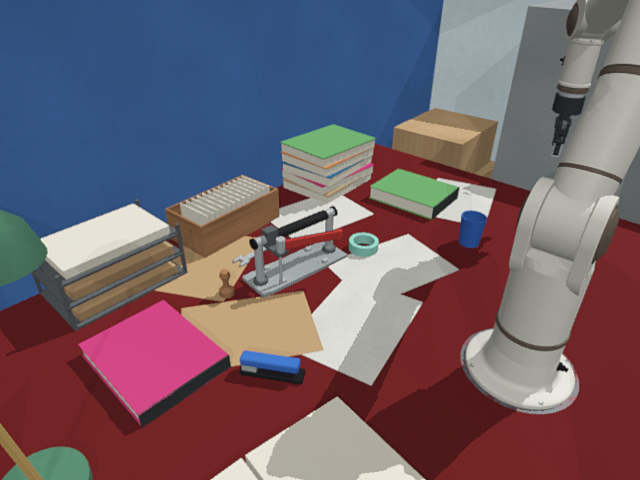

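The top view shows the bar from about (258,222) to (342,237), the red lever from (270,243) to its tip at (318,267), the tape at (362,257) and the stamp at (236,218). In the side view the lever is at (285-342,240).

Run:
```python
from h import *
im=cv2.imread("pics/top0.png");c=im[195:295,235:395]
cv2.imwrite("pics/crop.png",cv2.resize(c,None,fx=5,fy=5,interpolation=cv2.INTER_CUBIC))
hsv=cv2.cvtColor(im,cv2.COLOR_BGR2HSV)
def pts(m):
    y,x=np.nonzero(m);k=(x>240)&(x<350)&(y>205)&(y<285);return np.c_[x,y][k].astype(float)
red=(im[:,:,2]>150)&(im[:,:,1]<75)&(im[:,:,0]<75)
p=pts(red);print(len(p),p.min(0),p.max(0))
W=np.array([onz("top",q,.142)[:2] for q in p]);vx,vy,x,y=cv2.fitLine(W.astype(np.float32),cv2.DIST_HUBER,0,.01,.01).ravel()
d=np.array([vx,vy]);t=(W-[x,y])@d;print("lever",np.array([x,y])+t.min()*d,np.array([x,y])+t.max()*d,np.arctan2(vy,vx),t.max()-t.min())
blk=(im.max(2)<45);p=pts(blk)
n,l,st,ce=cv2.connectedComponentsWithStats(blk[205:285,240:350].astype(np.uint8))
for i in range(1,n):
    if st[i,4]>20: print(st[i],ce[i]+[240,205])
i=1+st[1:,4].argmax();yy,xx=np.nonzero(l==i);W=np.array([onz("top",(a+240,b+205),.144)[:2] for a,b in zip(xx,yy)])
vx,vy,x,y=cv2.fitLine(W.astype(np.float32),cv2.DIST_HUBER,0,.01,.01).ravel();d=np.array([vx,vy]);t=(W-[x,y])@d
print("bar",np.array([x,y])+t.min()*d,np.array([x,y])+t.max()*d,np.arctan2(vy,vx),t.max()-t.min())
```

```text
138 [273. 243.] [316. 267.]
lever [0.4750816  0.00739808] [0.53959904 0.13133027] 1.0908154 0.13972003188770124
[ 37  20  54  12 202] [303.56930693 230.9009901 ]
bar [ 0.56302121 -0.03383559] [0.58655556 0.11827369] 1.4172934 0.15391913336802315
```

View pics/crop.png

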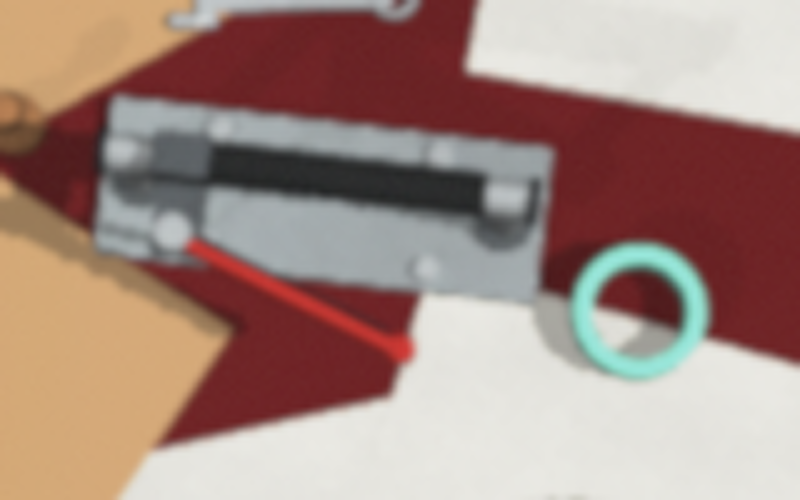

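The crop shows plate corners at about (112,95), (553,147), (537,300) and (97,250), the pivot at (173,231), the lever tip at (403,348), and the tape clear to the right.

Run:
```python
from h import *
f=lambda a,z:onz("top",(235+(a[0]+.5)/5-.5,195+(a[1]+.5)/5-.5),z)[:2]
C=[f(a,.012) for a in((112,95),(553,147),(537,300),(97,250))];o=np.mean(C,0)
print("corners",C,"sides",[np.linalg.norm(C[i]-C[i-1]) for i in range(4)])
y=(C[0]+C[3]-C[1]-C[2]);print("centre",o,"yaw",np.arctan2(y[1],y[0])-np.pi/2)
yaw=np.arctan2(y[1],y[0])-np.pi/2
for yw in(yaw,-.145):
  R=lambda a:np.array([[np.cos(a),-np.sin(a)],[np.sin(a),np.cos(a)]])
  piv=o+R(yw)@[-.045,.08]
  print("pivot",piv,"seen",f((173,231),.15),"tip rest",piv+R(yw-.35)@[0,-.159],"press rest",piv+R(yw-.35)@[-.006,-.11],"stop",piv+R(yw)@[-.006,-.11])
  for a in (.35,): 
    print(proj("side",np.r_[piv+R(yw-a)@[-.006,-.159],.142]),proj("side",np.r_[piv,.155]),proj("top",np.r_[piv+R(yw-a)@[0,-.159],.142]))
print("tip seen",f((403,348),.142), "tape",f((641,310),.03))
im=cv2.imread("pics/side0.png")[195:305,230:390]
cv2.imwrite("pics/crops.png",cv2.resize(im,None,fx=5,fy=5,interpolation=cv2.INTER_CUBIC))
```

```text
corners [array([0.65086847, 0.18991718]), array([ 0.61312328, -0.08840962]), array([ 0.51615138, -0.07613328]), array([0.55244618, 0.20001622])] sides [np.float64(0.09893906957304217), np.float64(0.2808745414763123), np.float64(0.09774588184565022), np.float64(0.2785244353805273)]
centre [0.58314733 0.05634763] yaw -0.13274611187572027
pivot [0.54913176 0.14159985] seen [0.54796138 0.14188064] tip rest [0.47532186 0.00076981] press rest [0.49275396 0.04695554] stop [0.52862532 0.03336175]
[343.02795468 229.11290743] [280.30952099 234.84064432] [318.16713096 265.09488059]
pivot [0.55017896 0.14201026] seen [0.54796138 0.14188064] tip rest [0.47464892 0.00209523] press rest [0.49264566 0.04806389] stop [0.52834775 0.03403156]
[342.87140173 229.41641191] [279.87536203 234.7503202 ] [317.71598708 265.33349296]
tip seen [0.47808005 0.00936036] tape [ 0.50723416 -0.13981169]
```

View pics/crops.png

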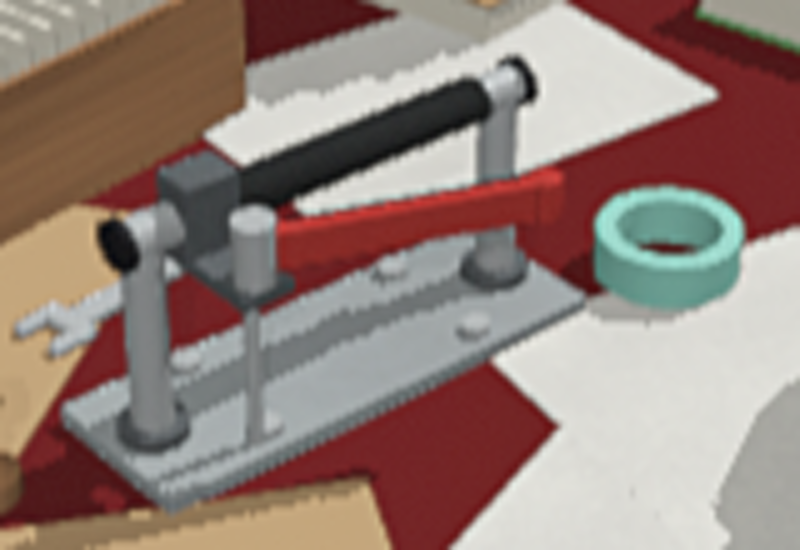

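The geometry agrees across both views: the predicted tip is at (343,229) in the side view and is seen at (342,229). I'll go above the desk at a safe height, with fingers shut and the tool x axis turning to the push direction (yaw about -0.14).

```bash
python3 -m crank '[[1,0.336,-0.228,0,0,0,26],[1,0.336,-0.228,0,0,0,26],[1,0.336,-0.228,0,0,0,26],[1,0.336,-0.228,0,0,0,26],[1,0.336,-0.228,0,0,0,26],[1,0.336,-0.228,0,0,0,26],[1,0.336,-0.228,0,0,0,26],[1,0.336,-0.228,0,0,0,26]]'
cat > w.py <<'E'
from h import *
import sys
s=robot.get_state();p=np.array(s["position"]);R=np.array(s["ee_rot"])
print(s["clock"],p.round(4),"xyaw",np.arctan2(R[1,0],R[0,0]).round(4),"zaxis",R[:,2].round(4),"F",np.round(s["force"],2),s["gripper_width"],np.round(s["joint_pos"],2))
print("tool delta",(R.T@(np.array([float(a) for a in sys.argv[1:4]])-p)).round(4))
E
python3 w.py 0.438 0.0465 0.23
```

```text
clock: 0.77
position: [0.4044, -0.3548, 0.2311]
ee_rot: [[0.99, -0.144, -0.0], [-0.144, -0.99, 0.0], [-0.0, -0.0, -1.0]]
force: [0.4, -0.8, -0.2]
gripper_width: 0.0001
grip_force: 0.0
0.7667 [ 0.4044 -0.3548  0.2311] xyaw -0.1441 zaxis [-4.e-04  1.e-04 -1.e+00] F [ 0.36 -0.78 -0.24] 0.00012502825960556787 [ 1.07  0.31 -0.48  1.83  0.16  1.04 -1.19]
tool delta [-0.0244 -0.4019  0.0012]
```

```bash
python3 -m crank '[[1,-0.024,-0.402,0,0,0,0],[1,-0.024,-0.402,0,0,0,0],[1,-0.024,-0.402,0,0,0,0],[1,-0.024,-0.402,0,0,0,0],[1,-0.024,-0.402,0,0,0,0],[1,-0.024,-0.402,0,0,0,0],[1,-0.024,-0.402,0,0,0,0],[1,-0.024,-0.402,0,0,0,0]]'
python3 w.py 0.438 0.0465 0.112
```

```text
clock: 1.43
position: [0.4313, -0.0227, 0.2313]
ee_rot: [[0.99, -0.144, 0.0], [-0.144, -0.99, -0.001], [0.0, 0.001, -1.0]]
force: [0.9, 0.4, 0.6]
gripper_width: -0.0
grip_force: 0.0
1.4333 [ 0.4313 -0.0227  0.2313] xyaw -0.1443 zaxis [ 1.e-04 -7.e-04 -1.e+00] F [0.92 0.43 0.59] -3.584965116165199e-05 [ 0.68  0.12 -0.73  2.06  0.1   0.99 -1.82]
tool delta [-0.0034 -0.0696  0.1193]
```

```bash
python3 -m crank '[[1,-0.003,-0.035,0.0,0,0,0],[1,-0.003,-0.069,0.02,0,0,0],[1,-0.003,-0.069,0.06,0,0,0],[1,-0.003,-0.069,0.095,0,0,0],[1,-0.003,-0.069,0.118,0,0,0],[1,-0.003,-0.069,0.118,0,0,0],[1,-0.003,-0.069,0.118,0,0,0]]'
python3 w.py 0.5175 0.0353 0.112
python3 - <<'E'
from h import *
a=robot.grab_frame("side")[150:310,200:400];b=robot.grab_frame("top")[190:350,230:430]
cv2.imwrite("pics/c1.png",cv2.resize(np.hstack([a,b])[:,:,::-1],None,fx=2,fy=2,interpolation=cv2.INTER_CUBIC))
E
```

```text
clock: 2.02
position: [0.4376, 0.0445, 0.1126]
ee_rot: [[0.99, -0.143, -0.003], [-0.143, -0.99, 0.001], [-0.004, -0.0, -1.0]]
force: [0.3, -0.5, -0.2]
gripper_width: 0.0001
grip_force: 0.0
2.0167 [0.4376 0.0445 0.1126] xyaw -0.1432 zaxis [-3.5e-03  7.0e-04 -1.0e+00] F [ 0.29 -0.47 -0.2 ] 6.2400699708429e-05 [ 0.46  0.36 -0.71  2.15  0.34  0.75 -2.19]
tool delta [ 0.0804 -0.0023  0.0003]
```

View pics/c1.png

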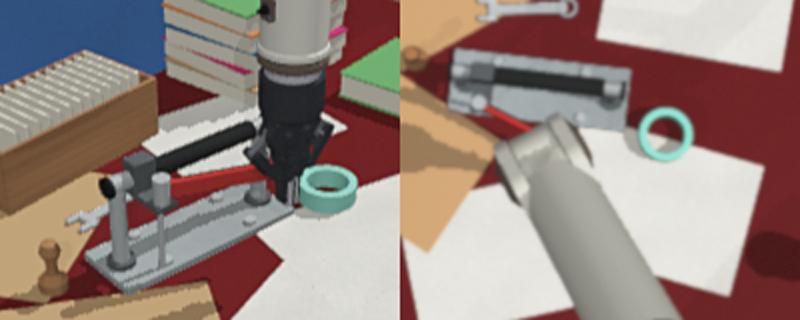

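The side view shows the shut fingers at about (290,190), in front of the lever and at its height. The top view shows the bar and tape clear of the hand. I'll push in steps and watch the force.

```bash
python3 -m crank '[[1,0.015,0,0,0,0,0],[1,0.03,0,0,0,0,0],[1,0.04,0,0,0,0,0],[1,0.048,0,0,0,0,0],[1,0.055,0,0,0,0,0],[1,0.06,0,0,0,0,0],[1,0.06,0,0,0,0,0]]'
python3 w.py 0.5175 0.0353 0.112
```

```text
clock: 2.7
position: [0.498, 0.035, 0.1134]
ee_rot: [[0.99, -0.144, -0.001], [-0.144, -0.99, -0.001], [-0.001, 0.001, -1.0]]
force: [-5.4, -0.6, 3.6]
gripper_width: -0.0
grip_force: 2.5
2.7 [0.498  0.035  0.1134] xyaw -0.1448 zaxis [-1.4e-03 -5.0e-04 -1.0e+00] F [-5.39 -0.65  3.57] -4.49519998338986e-05 [ 0.43  0.45 -0.68  2.01  0.39  0.81 -2.18]
tool delta [ 0.0193 -0.0031  0.0014]
```

```bash
python3 -m crank '[[1,0.004,0,0,0,0,0],[1,0.008,0,0,0,0,0],[1,0.012,0,0,0,0,0],[1,0.012,0,0,0,0,0]]'
python3 -m crank '[[1,0.003,0,0,0,0,0],[1,0.003,0,0,0,0,0]]'
python3 w.py 0.5175 0.0353 0.112
```

```text
clock: 3.03
position: [0.5086, 0.0329, 0.1129]
ee_rot: [[0.99, -0.144, -0.003], [-0.144, -0.99, -0.001], [-0.003, 0.002, -1.0]]
force: [-5.8, -2.4, 3.7]
gripper_width: 0.0002
grip_force: 3.1
clock: 3.2
position: [0.5111, 0.0326, 0.1128]
ee_rot: [[0.99, -0.144, -0.004], [-0.144, -0.99, -0.001], [-0.004, 0.002, -1.0]]
force: [-7.1, -2.4, 2.1]
gripper_width: 0.0003
grip_force: 3.3
3.2 [0.5111 0.0326 0.1128] xyaw -0.1444 zaxis [-0.0038 -0.0014 -1.    ] F [-7.06 -2.41  2.1 ] 0.00029210509516115226 [ 0.43  0.47 -0.67  1.98  0.4   0.82 -2.18]
tool delta [ 0.006  -0.0036  0.0008]
```

```bash
for i in 1; do python3 -m crank '[[1,0.003,0,0,0,0,0],[1,0.003,0,0,0,0,0]]'; done
python3 -m crank '[[1,0.002,0,0,0,0,0],[1,0.002,0,0,0,0,0]]'; python3 w.py 0.5175 0.0353 0.112
```

```text
clock: 3.37
position: [0.5138, 0.032, 0.1128]
ee_rot: [[0.99, -0.144, -0.004], [-0.144, -0.99, -0.002], [-0.004, 0.002, -1.0]]
force: [-6.8, -2.6, 2.2]
gripper_width: 0.0001
grip_force: 3.5
clock: 3.53
position: [0.5156, 0.0317, 0.1127]
ee_rot: [[0.99, -0.144, -0.005], [-0.144, -0.99, -0.002], [-0.004, 0.002, -1.0]]
force: [-7.1, -2.0, 3.1]
gripper_width: 0.0002
grip_force: 3.7
3.5333 [0.5156 0.0317 0.1127] xyaw -0.1443 zaxis [-0.0045 -0.0018 -1.    ] F [-7.11 -2.04  3.05] 0.0002054330317652057 [ 0.43  0.48 -0.67  1.97  0.4   0.83 -2.18]
tool delta [ 0.0014 -0.0038  0.0007]
```

Still just the spring, with no stop felt yet. I'll keep going in small steps until the force rises.

```bash
python3 -m crank '[[1,0.002,0,0,0,0,0],[1,0.002,0,0,0,0,0],[1,0.002,0,0,0,0,0]]';python3 w.py 0.5175 0.0353 0.112
```

```text
clock: 3.78
position: [0.517, 0.0315, 0.1127]
ee_rot: [[0.99, -0.144, -0.005], [-0.144, -0.99, -0.002], [-0.005, 0.003, -1.0]]
force: [-9.6, -2.2, 2.5]
gripper_width: -0.0003
grip_force: 4.1
3.7833 [0.517  0.0315 0.1127] xyaw -0.1441 zaxis [-0.0053 -0.0019 -1.    ] F [-9.62 -2.18  2.46] -0.00028625492195504773 [ 0.43  0.48 -0.66  1.97  0.4   0.83 -2.18]
tool delta [-0.0001 -0.0038  0.0007]
```

```bash
python3 -m crank '[[1,0.0015,0,0,0,0,0],[1,0.0015,0,0,0,0,0],[1,0.0015,0,0,0,0,0]]';python3 w.py 0.5175 0.0353 0.112
```

```text
clock: 4.03
position: [0.5172, 0.0314, 0.1126]
ee_rot: [[0.99, -0.143, -0.008], [-0.143, -0.99, -0.002], [-0.007, 0.003, -1.0]]
force: [-13.5, -2.2, 7.0]
gripper_width: 0.0001
grip_force: 6.2
4.0333 [0.5172 0.0314 0.1126] xyaw -0.1438 zaxis [-0.0078 -0.0024 -1.    ] F [-13.52  -2.21   7.04] 6.484233093847735e-05 [ 0.42  0.48 -0.66  1.97  0.4   0.83 -2.17]
tool delta [-0.0002 -0.0039  0.0006]
```

The tool has stopped at x=0.517, where I predicted the stop, and the force has risen to 13.5 N. I'll hold here and check the picture.

```bash
python3 -m crank '[[1,0,0,0,0,0,0],[1,0,0,0,0,0,0],[1,0,0,0,0,0,0],[1,0,0,0,0,0,0],[1,0,0,0,0,0,0],[1,0,0,0,0,0,0]]'
python3 - <<'E'
from h import *
a=robot.grab_frame("side")[150:310,200:400];b=robot.grab_frame("top")[190:350,230:430]
cv2.imwrite("pics/c2.png",cv2.resize(np.hstack([a,b])[:,:,::-1],None,fx=2,fy=2,interpolation=cv2.INTER_CUBIC))
E
```

```text
clock: 4.53
position: [0.5172, 0.0315, 0.1126]
ee_rot: [[0.99, -0.143, -0.008], [-0.143, -0.99, -0.002], [-0.007, 0.003, -1.0]]
force: [-12.0, -2.0, 7.4]
gripper_width: 0.0002
grip_force: 6.1
```

View pics/c2.png

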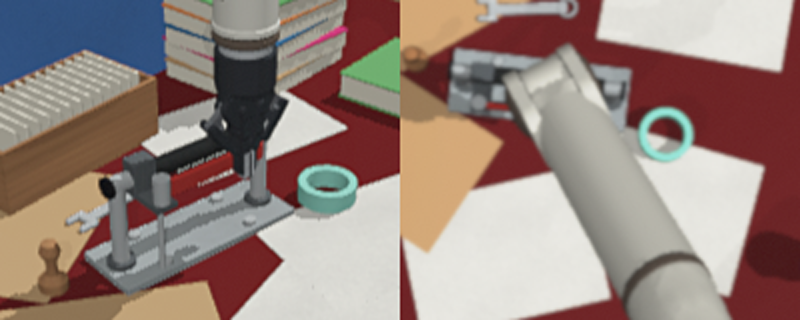

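The lever lies parallel to the bar (side-view pane, about (170-230,180)), and the fingers stay on its front side. Next I'll release fully and wait.

```bash
python3 -m crank '[[1,-0.02,0,0,0,0,0],[1,-0.04,0,0,0,0,0],[1,-0.06,0,0,0,0,0],[1,-0.075,0,0,0,0,0],[1,-0.075,0,0,0,0,0],[1,-0.075,0,0,0,0,0],[1,-0.075,0,0,0,0,0],[1,-0.075,0,0,0,0,0]]'
python3 -m crank '[[1,0,0,0,0,0,0],[1,0,0,0,0,0,0],[1,0,0,0,0,0,0],[1,0,0,0,0,0,0]]'
python3 w.py 0.5172 0.0325 0.1126
python3 - <<'E'
from h import *
a=robot.grab_frame("side")[150:310,200:400];b=robot.grab_frame("top")[190:350,230:430]
cv2.imwrite("pics/c3.png",cv2.resize(np.hstack([a,b])[:,:,::-1],None,fx=2,fy=2,interpolation=cv2.INTER_CUBIC))
E
```

```text
clock: 5.3
position: [0.449, 0.043, 0.1138]
ee_rot: [[0.99, -0.144, 0.002], [-0.144, -0.99, 0.001], [0.002, -0.001, -1.0]]
force: [0.5, -0.8, 0.6]
gripper_width: 0.0002
grip_force: 0.0
clock: 5.63
position: [0.4474, 0.043, 0.1132]
ee_rot: [[0.99, -0.144, -0.0], [-0.144, -0.99, 0.0], [-0.0, -0.0, -1.0]]
force: [-0.4, -0.7, -0.2]
gripper_width: 0.0002
grip_force: 0.0
5.6333 [0.4474 0.043  0.1132] xyaw -0.1441 zaxis [-0.e+00  3.e-04 -1.e+00] F [-0.45 -0.74 -0.17] 0.0001716913860272657 [ 0.46  0.37 -0.71  2.13  0.35  0.76 -2.19]
tool delta [0.0706 0.0004 0.0006]
```

View pics/c3.png

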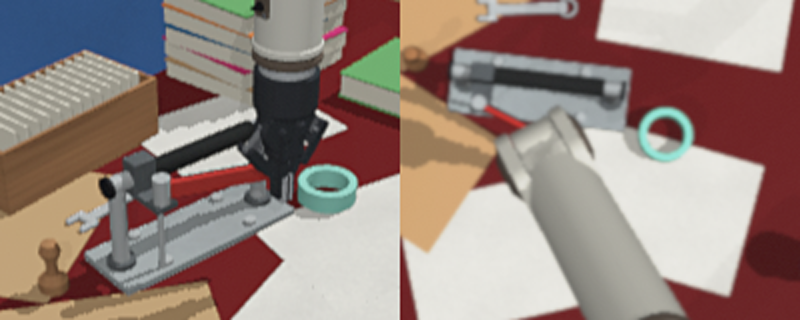

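The lever is back at its rest angle, zero force is read, and the fingers are clear of it. Now the second push.

```bash
python3 -m crank '[[1,0.02,0,0,0,0,0],[1,0.035,0,0,0,0,0],[1,0.045,0,0,0,0,0],[1,0.053,0,0,0,0,0],[1,0.060,0,0,0,0,0],[1,0.065,0,0,0,0,0],[1,0.069,0,0,0,0,0],[1,0.072,0,0,0,0,0]]'
python3 -m crank '[[1,0.0015,0,0,0,0,0],[1,0.003,0,0,0,0,0],[1,0.0035,0,0,0,0,0],[1,0.0035,0,0,0,0,0],[1,0.0035,0,0,0,0,0],[1,0.0035,0,0,0,0,0],[1,0.0035,0,0,0,0,0],[1,0.0035,0,0,0,0,0]]'
python3 w.py 0.5172 0.0325 0.1126
```

```text
clock: 6.4
position: [0.5156, 0.0313, 0.1122]
ee_rot: [[0.99, -0.144, -0.006], [-0.144, -0.99, -0.002], [-0.006, 0.003, -1.0]]
force: [-7.7, -3.7, 2.9]
gripper_width: -0.0
grip_force: 3.8
clock: 7.07
position: [0.517, 0.0311, 0.1121]
ee_rot: [[0.99, -0.143, -0.009], [-0.144, -0.99, -0.003], [-0.009, 0.004, -1.0]]
force: [-12.3, -2.9, 7.9]
gripper_width: -0.0
grip_force: 6.0
7.0667 [0.517  0.0311 0.1121] xyaw -0.144 zaxis [-0.0094 -0.0028 -1.    ] F [-12.28  -2.94   7.86] -3.425513050865092e-05 [ 0.43  0.48 -0.66  1.96  0.4   0.83 -2.18]
tool delta [-0.     -0.0015 -0.0005]
```

Same stop position, with about 12–14 N. I'll settle for another half second and hand in.

```bash
python3 -m crank '[[1,0,0,0,0,0,0],[1,0,0,0,0,0,0],[1,0,0,0,0,0,0],[1,0,0,0,0,0,0],[1,0,0,0,0,0,0],[1,0,0,0,0,0,0]]'; python3 -c "from rig import robot;print(robot.sign_off())"
```

```text
clock: 7.57
position: [0.5171, 0.031, 0.1121]
ee_rot: [[0.99, -0.144, -0.009], [-0.144, -0.99, -0.003], [-0.009, 0.004, -1.0]]
force: [-11.2, -3.0, 8.2]
gripper_width: 0.0001
grip_force: 6.0
the job is handed in; nothing more can be done
None
```

I pushed the lever in to its stop, held it and let it spring fully back, then pushed it in again and handed in at 7.6 s still holding it there with about 12 N; the hand-in gave no verdict.

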